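# Load the ball mill and hold the run plunger half-way

## Task

Load the lab ball mill: put one steel ball from the white stand into each of the three empty wells of the aluminium carrier, so that all four wells hold one ball. Only then press the black mushroom plunger on the grey control box half-way down, so that its top is level with the top of the thin steel post beside it, never down to the bottom, and finish while still holding it there. Do not shift or tip the dishes, bottle and tube rack around the work.

Things in the scene. Friction and masses are not known exactly. Their poses are not given: they have to be found in the camera images.
- shaker: White mill body, 150 x 150 mm, 34 mm high, with a round steel platform (144 mm across, top at 45 mm). Fixed to the table. Origin at the centre of its underside on the table, z up.
- carrier: Square aluminium carrier, 124 x 124 x 22 mm, clamped on the platform at any angle (fixed). Origin at the centre of its underside, 45 mm above the table; its top face is 67 mm above the table; z up, x and y along its sides. Four round open wells in a square, 64 mm apart (centre to centre); one is loaded at the start, the other three are empty.
- well0 (a point): Centre of a ball seated in the middle of one well of the carrier (5 mm above the carrier's top face, 15 mm above the well's floor), at x = 32, y = 32 mm in the carrier's frame. The well is round, 37 mm across and 10 mm deep, with a flat floor.
- well1 (a point): Centre of a ball seated in the middle of one well of the carrier (5 mm above the carrier's top face, 15 mm above the well's floor), at x = -32, y = 32 mm in the carrier's frame. The well is round, 37 mm across and 10 mm deep, with a flat floor.
- well2 (a point): Centre of a ball seated in the middle of one well of the carrier (5 mm above the carrier's top face, 15 mm above the well's floor), at x = -32, y = -32 mm in the carrier's frame. The well is round, 37 mm across and 10 mm deep, with a flat floor.
- well3 (a point): Centre of a ball seated in the middle of one well of the carrier (5 mm above the carrier's top face, 15 mm above the well's floor), at x = 32, y = -32 mm in the carrier's frame. The well is round, 37 mm across and 10 mm deep, with a flat floor.
- stand: White plastic ball stand, a block 210 mm long (its x), 50 mm wide (its y), 45 mm high, fixed to the table. Three round shallow seats, 27 mm across and 5 mm deep, in a row along x, 70 mm apart, each holding one ball. Origin at the centre of its underside, z up.
- ball_a_center (a point): Polished steel grinding ball, diameter 30 mm, 0.11 kg; this point is its centre. It starts on the ball stand, in the seat whose centre is x = -70 mm, y = 0 of the stand's frame, its centre 55 mm above the table.
- ball_b_center (a point): Polished steel grinding ball, diameter 30 mm, 0.11 kg; this point is its centre. It starts on the ball stand, in the seat whose centre is x = 0 mm, y = 0 of the stand's frame, its centre 55 mm above the table.
- ball_c_center (a point): Polished steel grinding ball, diameter 30 mm, 0.11 kg; this point is its centre. It starts on the ball stand, in the seat whose centre is x = 70 mm, y = 0 of the stand's frame, its centre 55 mm above the table.
- ball_d_center (a point): Polished steel grinding ball, diameter 30 mm, 0.11 kg; this point is its centre. It lies in a well of the carrier (well0) from the start.
- console: Grey control box, 130 mm long (x from -53 to +77 mm), 100 mm wide (y), 50 mm high, fixed to the table, z up. The origin lies on the table under the plunger's axis. A steel level post, 10 mm across, stands on it at x = +45 mm, y = 0; the post's top is 74 mm above the table.
- jog_top (a point): Centre of the plunger's flat top. The plunger is a black mushroom head, 40 mm across and 12 mm thick, on a steel stem in the middle of the control box; unpressed, its top is 86 mm above the table (12 mm above the post's top). It is pushed straight down.
- jog (a joint): Travel of the plunger in m: 0 released, grows as it is pressed down, 0.012 half-way (level with the post), 0.024 at the bottom. A spring pushes it back up with about 4 N at the start of the travel, 8 N half-way and 12 N at the bottom.
- dish_stack: Bystander: stack of three closed Petri dishes, 94 mm across, 48 mm high. Loose; origin at the centre of the underside.
- dish: Bystander: single closed Petri dish, 94 mm across, 16 mm high. Loose; origin at the centre of the underside.
- bottle: Bystander: amber glass bottle, 56 mm across, 120 mm high. Loose; origin at the centre of the underside.
- tube_rack: Bystander: green tube rack, 60 x 120 mm, 106 mm high with its red-capped tubes. Loose; origin at the centre of the underside.

How it is judged:
By the outcome, as a careful person would: the job done as asked, in the order asked, and still so for the second after the job is handed in, while the arm keeps its last pose, push and grip.
It also fails if it takes over 64 s, if anything falls off the work surface, if the arm or the gripper's body presses on something with over 40 N, if the wrist force passes 120 N, or if a joint passes its speed limit or range.

## Robot

A 7-joint arm with a two-finger parallel gripper is mounted at the origin on the work surface. World frame = base frame: x ahead of the robot, y to its left, z up, the work surface at z = 0. Lengths are in m, angles in rad, forces in N, time in s.
With the tool pointing down it reaches from about 0.4 to 0.85 m from the base axis. Payload 6.9 kg.
Tool frame: the origin (TCP) lies between the finger pads; the fingertips stand 25 mm ahead of it and the grasp point (between the pads) lies 6 mm ahead of it (robot.tcp_to_tips is the distance from the TCP to the fingertips, in m); z points along the fingers, y is the direction in which the jaws open and shut (so a half turn about z gives the same grasp; the last joint's range is limited). The gripper opens to 85 mm and grips with 20 to 120 N. Pads are 22 mm wide; open, the fingers measure 114 mm over their backs; the gripper's body (76 mm by 85 mm) begins 54 mm behind the grasp point. The pads swing forward as they close: fully open they stand 13 mm farther back than shut.
Start: joints at [1.317, 0.507, -0.238, 1.5, 0.126, 1.149, -0.155], TCP at [0.22, -0.585, 0.256] pointing down, gripper open.
Joint ranges: [-3.08, 3.08], [-0.24, 2.05], [-1.43, 1.35], [0, 2.5], [-1.52, 4.66], [0.17, 1.96], [-2.89, 2.89]. Speed limits (rad/s): [2.39, 2.39, 3.14, 3.14, 3.14, 3.14, 3.14].

## Interface

Orientations are given as a 3x3 rotation matrix whose columns are the frame's x, y, z axes.
In Python, from station import robot, cams, job_done gives the robot as it stands. The module is installed in compiled form; this text tells all that it offers.
- The arm moves only by the tool servo_tool, never from a script. Its argument "series" is a list of rows, each an object with "dp": the shift along the tool's x, y, z in cm, a list of three; "angular": the turn, a rotation vector about the tool's x, y, z in rad, a list of three; "hand": the opening in per cent of the stroke, from 0 (shut) to 100 (fully open). A call has exactly 10 rows; each row shifts and turns the commanded pose from where the row before left it, along the tool's axes as they then stand; what a row does not reach is not made up. A row lasts 1/10 s, in which the tool goes at most 50 mm and 8.59 degrees, less where a joint would pass 70% of its speed; a pose out of reach is approached as far as the arm can. A call is refused whole if a number of a shift passes 5 or a number of a turn 0.15, either way. A call with a gripper value outside its range is refused whole. The fingers move at their own pace and stop on an object; "force" is the grip in N (left out, the last holds). Time passes only in rows, so rows that do not move let the fingers close, or fill a call up. It gives the time, the measured TCP pose, the force and the opening at its end, in the units of the state.
- robot.read_state(): the state, without advancing time (a new reading comes with each control period).
- cams.get_image(name): name is "scene" or "top" or "wrist"; returns (picture, depth): 384x512x3 uint8, red, green, blue; 384x512 float32, m along the optical axis (not along the pixel's ray), 0 where there is no reading.
- cams.camera_model(name): a dict with "mtx" (3x3 intrinsics, pixels), "k1" (the pictures are not rectified: a ray, as slopes to the right and down, at radius r is drawn at 1 + k1 r^2 times it, then the intrinsics apply), "R" (3x3) and "t" (3): a world point X has camera coordinates R X + t. Camera axes: x right, y down, z forward; pixel columns grow to the right and rows downward; lengths in m; the calibration is good to about 2 mm. A picture is of the moment at which its call begins: read the wrist's pose just before it. camera_model takes no time and is no camera call; for the wrist camera it gives the pose at the moment of the call.
- job_done(): hands the job in, once; it reports no verdict.
The state is a dict: "t": time; "qpos": joint angles; "qd": joint speeds; "joint_torque": joint torques, N m; "tcp_pos": TCP position; "tcp_rot": TCP orientation; "wrist_force": force on the tool from outside, world axes, zero at the start; "torque": the same for the moment, N m; "opening": finger opening in m.
Only numpy, scipy, OpenCV 4.12 (cv2) and the standard library are available. Lean on these libraries where they do the work, as an engineer would, in place of code of your own. Each camera call takes 0.05 s, during which the arm holds its last target. There are 200 camera calls.

## Working session

There is one attempt and no reset: what is moved stays moved. The work goes in short steps, Python scripts to look and compute and a tool call to move; the robot and the scene stay as the last step left them, time stands still between calls to the robot, and variables do not carry over. Pictures are saved under pics/ and viewed, on a budget of 10 in all, crops included, one or two more only if the job needs it, and the job is handed in when it is done.

Besides the shell and the picture viewer there is one more tool, called after ">>>" as a command line: name --argument value ..., lists and objects as JSON in quotes. servo_tool: Moves the arm, as the interface text tells. Its arguments: {"type":"object","properties":{"series":{"type":"array"},"force":{"type":"number"}},"required":["series"]}

```bash
mkdir -p pics; cat > h.py <<'E'
import numpy as np, cv2
from station import robot, cams, job_done
def snap(name,fn=None):
    m=cams.camera_model(name); im,d=cams.get_image(name)
    if fn: cv2.imwrite('pics/'+fn,im[:,:,::-1])
    return im,d,m
def rays(m,uv):
    uv=np.asarray(uv,float).reshape(-1,2); K=m['mtx']
    p=np.c_[(uv[:,0]-K[0,2])/K[0,0],(uv[:,1]-K[1,2])/K[1,1]]
    q=p.copy()
    for _ in range(20): q=p/(1+m['k1']*(q**2).sum(1,keepdims=True))
    R,t=np.array(m['R']),np.array(m['t'])
    return -R.T@t, np.c_[q,np.ones(len(q))]@R
def onplane(m,uv,z):
    c,r=rays(m,uv); s=(z-c[2])/r[:,2]; return c+s[:,None]*r
def proj(m,X):
    X=np.asarray(X,float).reshape(-1,3)@np.array(m['R']).T+m['t']; q=X[:,:2]/X[:,2:]
    q=q*(1+m['k1']*(q**2).sum(1,keepdims=True)); K=m['mtx']
    return np.c_[q[:,0]*K[0,0]+K[0,2],q[:,1]*K[1,1]+K[1,2]]
def cloud(m,d):
    v,u=np.mgrid[:d.shape[0],:d.shape[1]]; c,r=rays(m,np.c_[u.ravel(),v.ravel()])
    return (c+r*d.reshape(-1,1)).reshape(*d.shape,3)
E
python3 - <<'E'
from h import *
for n in('top','scene'):
    im,d,m=snap(n,n+'0.png'); print(n,np.round(-np.array(m['R']).T@m['t'],3),np.round(m['R'],2).tolist(),m['mtx'][0],m['k1'])
    np.savez(n+'0.npz',im=im,d=d)
s=robot.read_state();print(s['tcp_rot'],s['t'],s['opening'])
E
```

```text
top [ 0.404 -0.026  1.252] [[-0.02, -1.0, -0.03], [-0.99, 0.02, -0.15], [0.15, 0.03, -0.99]] [458.37394711   0.         264.56008239] 0.036083266051467756
scene [0.98  0.1   0.792] [[-0.3, 0.95, 0.01], [0.81, 0.26, -0.52], [-0.5, -0.14, -0.86]] [411.02925543   0.         257.55813911] -0.09159860419710955
[[ 9.35974825e-01  3.52066402e-01 -6.13123114e-04]
 [ 3.52066931e-01 -9.35973675e-01  1.46818581e-03]
 [-5.69682004e-05 -1.59004533e-03 -9.99998734e-01]] 0.1 0.08567760618287605
```

View pics/top0.png

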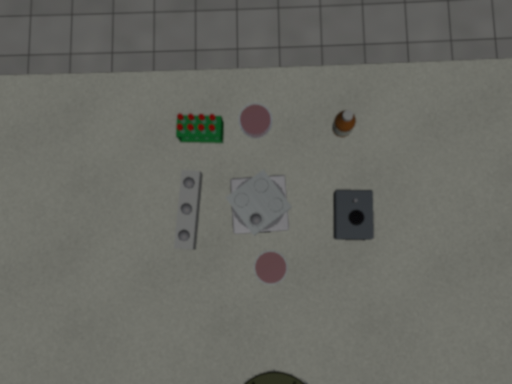

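View pics/scene0.png

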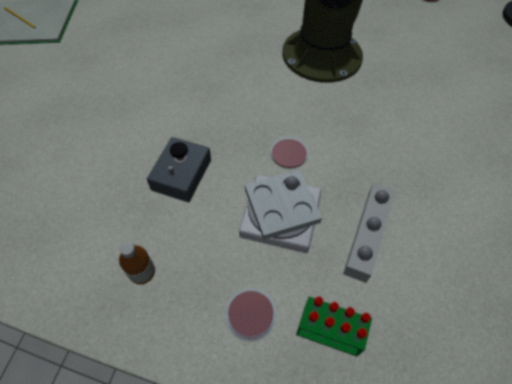

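Top view: balls at (189,183), (186,209), (184,236), with a loaded one at (256,219). The wells are near (261,186), (242,200) and (277,204), the plunger is at (356,217) and the post at (356,200). The scene view agrees with this layout: balls at (382,196), (374,223), (365,253), the plunger at (179,149) and the post at (171,169).

```bash
cat > m1.py <<'E'
from h import *
P={'top':dict(b1=(189,183),b2=(186,209),b3=(184,236),bd=(256,219),plg=(356,217)),
 'scene':dict(b1=(365,253),b2=(374,223),b3=(382,196),bd=(292,182),plg=(179,149))}
Z=dict(b1=.055,b2=.055,b3=.055,bd=.072,plg=.086)
pts={}
for n in P:
    f=np.load(n+'0.npz');im=f['im'];d=f['d'];m=cams.camera_model(n)
    C=cloud(m,d)
    g=cv2.cvtColor(im,cv2.COLOR_RGB2GRAY)
    for k,(u,v) in P[n].items():
        # centroid of dark blob around seed
        w=10 if k!='plg' else 12
        w=w if n=='scene' or k=='plg' else 8
        sub=cv2.resize(g[v-w:v+w+1,u-w:u+w+1],None,fx=4,fy=4,interpolation=cv2.INTER_CUBIC)
        _,b=cv2.threshold(sub,0,255,cv2.THRESH_BINARY_INV+cv2.THRESH_OTSU)
        if k=='plg': b=((sub<25)*255).astype(np.uint8)
        nl,lab,st,ce=cv2.connectedComponentsWithStats(b)
        l=1+np.argmax(st[1:,4]); c=(ce[l]+.5)/4-.5+[u-w,v-w]
        X=onplane(m,c,Z[k])[0]; pts[n,k]=c
        print(n,k,np.round(c,1),'area',st[l,4]/16,'xyz',np.round(X,4),'depth pt',np.round(C[int(round(c[1])),int(round(c[0]))],4))
mt,ms=cams.camera_model('top'),cams.camera_model('scene')
for k in Z:
    c1,r1=rays(mt,pts['top',k]);c2,r2=rays(ms,pts['scene',k])
    A=np.c_[r1[0],-r2[0]];s=np.linalg.lstsq(A,c2-c1,rcond=None)[0]
    p,q=c1+s[0]*r1[0],c2+s[1]*r2[0];print(k,'tri',np.round((p+q)/2,4),'gap mm',np.round(1e3*np.linalg.norm(p-q),1))
E
python3 m1.py
python3 - <<'E'
from h import *
# 4x crops of both
a=cv2.resize(cv2.imread('pics/top0.png')[110:285,165:385],None,fx=3.6,fy=3.4,interpolation=cv2.INTER_CUBIC);cv2.imwrite('pics/top_crop.png',cv2.convertScaleAbs(a,alpha=1.5))
E
```

```text
top b1 [188.5 182. ] area 110.75 xyz [0.6098 0.2132 0.055 ] depth pt [0.6078 0.2121 0.0667]
top b2 [185.9 208. ] area 108.0 xyz [0.5404 0.2197 0.055 ] depth pt [0.5389 0.2169 0.0672]
top b3 [183.4 234.4] area 106.0 xyz [0.471  0.2258 0.055 ] depth pt [0.4712 0.2235 0.0709]
top bd [255.3 218.2] area 114.25 xyz [0.5077 0.036  0.072 ] depth pt [0.5071 0.036  0.0847]
top plg [355.9 217. ] area 158.8125 xyz [ 0.5041 -0.2198  0.086 ] depth pt [ 0.504  -0.2201  0.0857]
scene b1 [364.6 253.9] area 162.9375 xyz [0.6109 0.2138 0.055 ] depth pt [0.6169 0.2127 0.0668]
scene b2 [373.4 224.5] area 152.0625 xyz [0.5412 0.22   0.055 ] depth pt [0.5494 0.2175 0.0665]
scene b3 [381.4 197.4] area 140.625 xyz [0.4713 0.2262 0.055 ] depth pt [0.4799 0.2229 0.0684]
scene bd [291.3 183.1] area 163.6875 xyz [0.5065 0.0356 0.072 ] depth pt [0.5131 0.0358 0.082 ]
scene plg [178.3 150.2] area 190.25 xyz [ 0.5083 -0.2176  0.086 ] depth pt [ 0.5076 -0.2187  0.0855]
b1 tri [0.6101 0.2138 0.0533] gap mm 0.4
b2 tri [0.5406 0.22   0.0539] gap mm 0.3
b3 tri [0.471  0.2261 0.0545] gap mm 0.4
bd tri [0.5076 0.0358 0.0736] gap mm 0.1
plg tri [ 0.5045 -0.2205  0.0802] gap mm 0.5
```

View pics/top_crop.png

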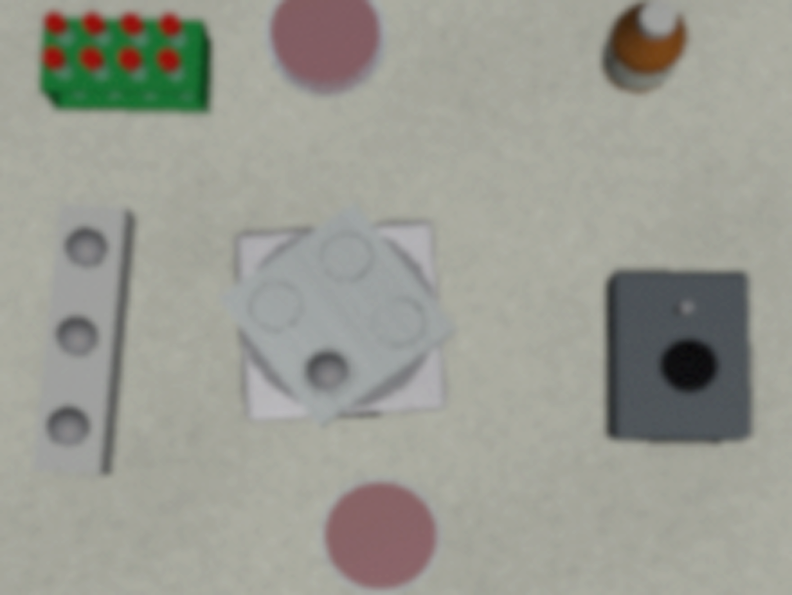

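The crop shows the well rims at about (346,257), (275,306) and (399,322), and the loaded ball at (327,371). Carrier corners are near (222,300), (350,205), (455,328) and (325,425). Next I fit the carrier pose.

```bash
cat > m2.py <<'E'
from h import *
f=np.load('top0.npz');im=f['im'];m=cams.camera_model('top');C=cloud(m,f['d'])
S=np.array([[222,300],[350,205],[455,328],[325,425],[346,257],[275,306],[399,322]])/[3.6,3.4]+[165,110]-.4
print('seeds corners+wells on .067:\n',np.round(onplane(m,S,.067),4)[:,:2])
z=C[...,2]; M=((z>.06)&(z<.076)&(abs(C[...,1]-.03)<.11)&(abs(C[...,0]-.53)<.11)).astype(np.uint8)
p=C[M>0]; print('n',len(p),'z',np.median(p[:,2]))
cs,_=cv2.findContours(M,cv2.RETR_EXTERNAL,cv2.CHAIN_APPROX_NONE);c=max(cs,key=cv2.contourArea)[:,0]
w=onplane(m,c,.067)[:,:2]*1000
r=cv2.minAreaRect(w.astype(np.float32));print('depth rect',r)
f=np.load('scene0.npz');m2=cams.camera_model('scene')
d=np.array([507.2,36.0])
# fit square of wells to 3 seed wells
W=onplane(m,S[4:],.067)[:,:2]*1000; top,left,right=W
cen=(left+right)/2; print('cen LR',cen,'cen TB',(top+d)/2,'LR',np.linalg.norm(left-right),'edges',np.linalg.norm(top-left),np.linalg.norm(top-right))
print(robot.tcp_to_tips)
E
python3 m2.py
```

```text
seeds corners+wells on .067:
 [[ 0.5632  0.1113]
 [ 0.6352  0.0169]
 [ 0.5377 -0.0571]
 [ 0.4658  0.0379]
 [ 0.5945  0.0205]
 [ 0.5577  0.0728]
 [ 0.5432 -0.0169]]
n 1710 z 0.06692379232175594
depth rect ((550.3436279296875, 28.07581329345703), (124.32852935791016, 124.15460205078125), 35.87933349609375)
cen LR [550.43645306  27.9414877 ] cen TB [550.8519425   28.26642706] LR 90.80025211201006 edges 63.91302062160804 63.49111359928936
0.025
```

>>> servo_tool --series '[{"dp": [0, 0, 0], "angular": [0, 0, 0.12], "hand": 55}, {"dp": [0, 0, 0], "angular": [0, 0, 0.12], "hand": 55}, {"dp": [0, 0, 0], "angular": [0, 0, 0.12], "hand": 55}, {"dp": [0, 0, 0], "angular": [0, 0, 0.12], "hand": 55}, {"dp": [2.9, -3.7, 0], "angular": [0, 0, 0], "hand": 55}, {"dp": [2.9, -3.7, 0], "angular": [0, 0, 0], "hand": 55}, {"dp": [2.9, -3.7, 0], "angular": [0, 0, 0], "hand": 55}, {"dp": [2.9, -3.7, 0], "angular": [0, 0, 0], "hand": 55}, {"dp": [2.9, -3.7, 0], "angular": [0, 0, 0], "hand": 55}, {"dp": [2.9, -3.7, 0], "angular": [0, 0, 0], "hand": 55}]' --force 30

```text
t: 1.1
tcp_pos: [0.4203, -0.3838, 0.256]
tcp_rot: [[0.993, -0.12, -0.0], [-0.12, -0.993, 0.0], [-0.0, -0.0, -1.0]]
wrist_force: [0.1, -1.2, -0.7]
opening: 0.0472
```

```bash
cat > go.py <<'E'
import sys
from h import *
# python3 go.py x y z : remaining shift in tool axes, cm
s=robot.read_state();R=np.array(s['tcp_rot']);p=np.array(s['tcp_pos'])
print('t',round(s['t'],2),'p',np.round(p,4),'yaw_y',round(float(np.degrees(np.arctan2(R[1,1],R[0,1]))),1),'tilt',np.round(R[2,:2],4),'open',round(s['opening'],4),'F',np.round(s['wrist_force'],1))
a=list(map(float,sys.argv[1:]))
for i in range(0,len(a),3): print('to',a[i:i+3],'cm',np.round(R.T@(np.array(a[i:i+3])-p)*100,2))
E
python3 go.py .5406 .2199 .2
```

```text
t 1.1 p [ 0.4203 -0.3838  0.256 ] yaw_y -96.9 tilt [-0.0004 -0.0003] open 0.0472 F [ 0.1 -1.2 -0.7]
to [0.5406, 0.2199, 0.2] cm [  4.7  -61.38   5.62]
```

>>> servo_tool --series '[{"dp": [0.4, -4.7, 0], "angular": [0, 0, 0], "hand": 55}, {"dp": [0.4, -4.7, 0], "angular": [0, 0, 0], "hand": 55}, {"dp": [0.4, -4.7, 0], "angular": [0, 0, 0], "hand": 55}, {"dp": [0.4, -4.7, 0], "angular": [0, 0, 0], "hand": 55}, {"dp": [0.4, -4.7, 0], "angular": [0, 0, 0], "hand": 55}, {"dp": [0.4, -4.7, 0], "angular": [0, 0, 0], "hand": 55}, {"dp": [0.4, -4.7, 0], "angular": [0, 0, 0], "hand": 55}, {"dp": [0.4, -4.7, 0], "angular": [0, 0, 0], "hand": 55}, {"dp": [0.4, -4.7, 0], "angular": [0, 0, 0], "hand": 55}, {"dp": [0.4, -4.7, 0], "angular": [0, 0, 0], "hand": 55}]'

```text
t: 2.1
tcp_pos: [0.5154, 0.0781, 0.2562]
tcp_rot: [[0.993, -0.12, -0.0], [-0.12, -0.993, -0.0], [-0.0, 0.0, -1.0]]
wrist_force: [1.0, 0.7, 0.7]
opening: 0.0467
```

```bash
python3 go.py .5406 .2199 .18
```

```text
t 2.1 p [0.5154 0.0781 0.2562] yaw_y -96.9 tilt [-0.0003  0.0002] open 0.0467 F [1.  0.7 0.7]
to [0.5406, 0.2199, 0.18] cm [  0.8  -14.38   7.61]
```

>>> servo_tool --series '[{"dp": [0.1, -2.9, 1.5], "angular": [0, 0, 0], "hand": 55}, {"dp": [0.1, -2.9, 1.5], "angular": [0, 0, 0], "hand": 55}, {"dp": [0.2, -2.9, 1.5], "angular": [0, 0, 0], "hand": 55}, {"dp": [0.2, -2.9, 1.5], "angular": [0, 0, 0], "hand": 55}, {"dp": [0.2, -2.8, 1.6], "angular": [0, 0, 0], "hand": 55}, {"dp": [0, 0, 0], "angular": [0, 0, 0], "hand": 55}, {"dp": [0, 0, 0], "angular": [0, 0, 0], "hand": 55}, {"dp": [0, 0, 0], "angular": [0, 0, 0], "hand": 55}, {"dp": [0, 0, 0], "angular": [0, 0, 0], "hand": 55}, {"dp": [0, 0, 0], "angular": [0, 0, 0], "hand": 55}]'

```text
t: 3.1
tcp_pos: [0.5411, 0.2173, 0.1809]
tcp_rot: [[0.993, -0.122, 0.001], [-0.122, -0.993, -0.0], [0.001, -0.0, -1.0]]
wrist_force: [0.3, 0.7, -0.1]
opening: 0.0466
```

```bash
python3 go.py .5406 .2199 .18; python3 - <<'E'
from h import *
im,d,m=snap('wrist','w1.png');np.savez('w1.npz',im=im,d=d)
print(np.round(proj(m,[[.5406,.2199,.055],[.6101,.2135,.055],[.471,.226,.055]]),1))
s=robot.read_state();R=np.array(s['tcp_rot']);p=np.array(s['tcp_pos'])
print('cam in tool',np.round(R.T@(-np.array(m['R']).T@m['t']-p),4))
C=cloud(m,d);T=(C-p)@R; M=(d>0)&(T[...,2]<.06)&(T[...,2]>-.1)
v,u=np.nonzero(M);print(len(u), (u.min(),u.max(),v.min(),v.max()) if len(u) else '')
q=T[M]
for sg in(-1,1):
    a=q[np.sign(q[:,1])==sg]
    if len(a): print(sg,'n',len(a),'z max',np.round(np.percentile(a[:,2],[50,95,99.5]),4),'y',np.round(np.percentile(a[:,1],[1,99]),4),'x',np.round(np.percentile(a[:,0],[1,99]),4))
E
```

```text
t 3.1 p [0.5411 0.2173 0.1809] yaw_y -97.0 tilt [ 0.001  -0.0001] open 0.0466 F [ 0.3  0.7 -0.1]
to [0.5406, 0.2199, 0.18] cm [-0.08 -0.25  0.09]
[[249.1 191.1]
 [246.   99.9]
 [252.2 269.3]]
cam in tool [ 0.0725  0.0002 -0.1185]
38763 (np.int64(0), np.int64(511), np.int64(235), np.int64(383))
-1 n 19250 z max [-0.046  -0.0022  0.016 ] y [-0.0594 -0.0013] x [-0.0102  0.0187]
1 n 19513 z max [-0.0461 -0.0025  0.0162] y [0.0013 0.0601] x [-0.0103  0.0187]
```

View pics/w1.png

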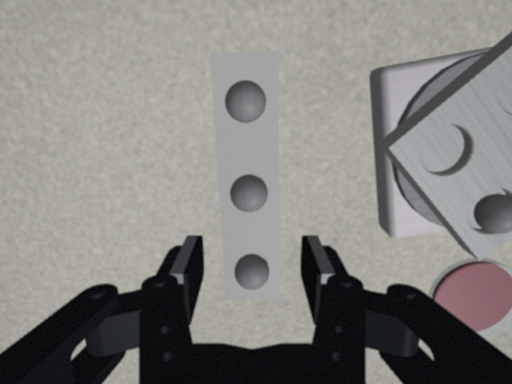

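The wrist view shows the balls at (249,193), (246,101) and (252,272), within 3 px of the predicted positions. The fingertips stand about 17 mm ahead of the TCP at this opening. Descending and closing on the middle ball.

>>> servo_tool --series '[{"dp": [0, -0.2, 3], "angular": [0, 0, 0], "hand": 55}, {"dp": [-0.1, 0, 3], "angular": [0, 0, 0], "hand": 55}, {"dp": [0, 0, 3], "angular": [0, 0, 0], "hand": 55}, {"dp": [0, 0, 1.5], "angular": [0, 0, 0], "hand": 55}, {"dp": [0, 0, 0.8], "angular": [0, 0, 0], "hand": 55}, {"dp": [0, 0, 0], "angular": [0, 0, 0], "hand": 55}, {"dp": [0, 0, 0], "angular": [0, 0, 0], "hand": 45}, {"dp": [0, 0, 0], "angular": [0, 0, 0], "hand": 20}, {"dp": [0, 0, 0], "angular": [0, 0, 0], "hand": 20}, {"dp": [0, 0, 0], "angular": [0, 0, 0], "hand": 20}]' --force 30

```text
t: 4.15
tcp_pos: [0.5415, 0.2206, 0.0698]
tcp_rot: [[0.993, -0.121, 0.004], [-0.121, -0.993, 0.001], [0.004, -0.002, -1.0]]
wrist_force: [-1.6, -1.8, 13.0]
opening: 0.0283
```

```bash
python3 go.py .5406 .2199 .15 .5432 -.0167 .15 .5576 .0727 .15
```

```text
t 4.15 p [0.5415 0.2206 0.0698] yaw_y -96.9 tilt [ 0.004  -0.0015] open 0.0283 F [-1.6 -1.8 13. ]
to [0.5406, 0.2199, 0.15] cm [-0.05  0.06 -8.02]
to [0.5432, -0.0167, 0.15] cm [ 3.06 23.52 -8.04]
to [0.5576, 0.0727, 0.15] cm [ 3.41 14.47 -8.02]
```

>>> servo_tool --series '[{"dp": [0, 0, -1], "angular": [0, 0, 0], "hand": 20}, {"dp": [0, 0, -3], "angular": [0, 0, 0], "hand": 20}, {"dp": [0, 0, -3], "angular": [0, 0, 0], "hand": 20}, {"dp": [0.4, 3, -1], "angular": [0, 0, 0], "hand": 20}, {"dp": [0.6, 4.5, 0], "angular": [0, 0, 0], "hand": 20}, {"dp": [0.6, 4.5, 0], "angular": [0, 0, 0], "hand": 20}, {"dp": [0.6, 4.5, 0], "angular": [0, 0, 0], "hand": 20}, {"dp": [0.5, 4, 0], "angular": [0, 0, 0], "hand": 20}, {"dp": [0.4, 3, 0], "angular": [0, 0, 0], "hand": 20}, {"dp": [0, 0, 0], "angular": [0, 0, 0], "hand": 20}]'

```text
t: 5.15
tcp_pos: [0.5423, -0.0228, 0.1478]
tcp_rot: [[0.992, -0.128, -0.0], [-0.128, -0.992, -0.003], [0.0, 0.003, -1.0]]
wrist_force: [-0.5, -0.8, -1.0]
opening: 0.0283
```

```bash
python3 go.py .5432 -.0167 .15; python3 - <<'E'
from h import *
im,d,m=snap('wrist','w2.png')
s=robot.read_state();R=np.array(s['tcp_rot']);p=np.array(s['tcp_pos'])
for z in(.006,.014,.02): print(z,proj(m,p+R@[0,0,z]))
E
```

```text
t 5.15 p [ 0.5423 -0.0228  0.1478] yaw_y -97.3 tilt [0.0004 0.0031] open 0.0283 F [-0.5 -0.8 -1. ]
to [0.5432, -0.0167, 0.15] cm [ 0.01 -0.62 -0.23]
0.006 [[244.82726621 268.84253975]]
0.014 [[245.17906616 259.80107864]]
0.02 [[245.41980176 253.61380499]]
```

View pics/w2.png

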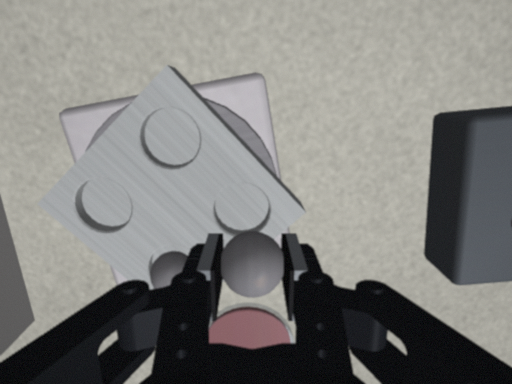

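Ball is held, centred between the pads at (252,264), and the target well's rim is at (242,207). I correct the overshoot and lower.

>>> servo_tool --series '[{"dp": [0, 0, 0], "angular": [0, 0, 0], "hand": 20}, {"dp": [0, 0, 0], "angular": [0, 0, 0], "hand": 20}, {"dp": [0, 0, 1], "angular": [0, 0, 0], "hand": 20}, {"dp": [0, 0, 1.5], "angular": [0, 0, 0], "hand": 20}, {"dp": [0, 0, 1.5], "angular": [0, 0, 0], "hand": 20}, {"dp": [0, 0, 0.5], "angular": [0, 0, 0], "hand": 20}, {"dp": [0, 0, 0], "angular": [0, 0, 0], "hand": 20}, {"dp": [0, 0, 0], "angular": [0, 0, 0], "hand": 20}, {"dp": [0, 0, 0], "angular": [0, 0, 0], "hand": 20}, {"dp": [0, 0, 0], "angular": [0, 0, 0], "hand": 20}]'

```text
t: 6.2
tcp_pos: [0.5429, -0.0165, 0.1029]
tcp_rot: [[0.993, -0.12, 0.001], [-0.12, -0.993, -0.0], [0.001, -0.0, -1.0]]
wrist_force: [0.6, 0.1, -0.9]
opening: 0.028
```

```bash
python3 go.py .5432 -.0167 .092; python3 - <<'E'
from h import *
im,d,m=snap('wrist','w3.png')
s=robot.read_state();R=np.array(s['tcp_rot']);p=np.array(s['tcp_pos'])
print('pred wells L,R,T',np.round(proj(m,[[.5576,.0727,.067],[.5432,-.0167,.067],[.5951,.0208,.067]]),1))
# held ball and fingers in tool frame by depth
T=(cloud(m,d)-p)@R
def rep(n,M): print(n,M.sum(),np.round(np.percentile(T[M],[2,50,98],axis=0),4).tolist() if M.any() else '')
near=(T[...,2]<.03)&(T[...,2]>-.03)
rep('mid(ball)',near&(abs(T[...,1])<.011))
for sg in(-1,1): rep('finger',near&(sg*T[...,1]>.015)&(T[...,2]>0))
g=cv2.cvtColor(im,cv2.COLOR_RGB2GRAY)
E
```

```text
t 6.2 p [ 0.5429 -0.0165  0.1029] yaw_y -96.9 tilt [ 0.0011 -0.0001] open 0.028 F [ 0.6  0.1 -0.9]
to [0.5432, -0.0167, 0.092] cm [0.03 0.02 1.09]
pred wells L,R,T [[ 79.1 232. ]
 [252.5 238.3]
 [162.6 149.1]]
mid(ball) 2969 [[-0.0105, -0.0105, -0.0011], [0.0044, -0.0002, 0.003], [0.0126, 0.0102, 0.0161]]
finger 509 [[0.0063, -0.0277, 0.0003], [0.0103, -0.0205, 0.0084], [0.0112, -0.0153, 0.0188]]
finger 472 [[0.0061, 0.0152, 0.0004], [0.0101, 0.0201, 0.0082], [0.0112, 0.0268, 0.0189]]
```

View pics/w3.png

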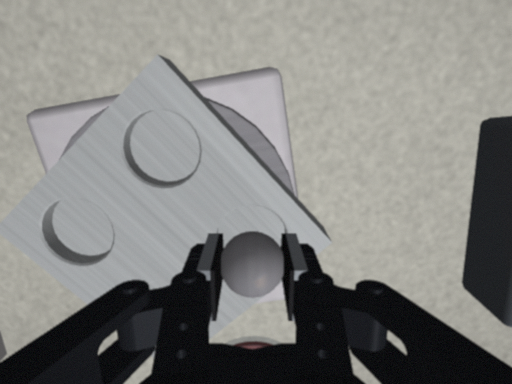

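The predicted wells, (79,232) and (163,149), match the picture, where the rims are at (78,230) and (162,148). Lowering, then releasing.

>>> servo_tool --series '[{"dp": [0, 0, 0.7], "angular": [0, 0, 0], "hand": 20}, {"dp": [0, 0, 0.7], "angular": [0, 0, 0], "hand": 20}, {"dp": [0, 0, 0], "angular": [0, 0, 0], "hand": 20}, {"dp": [0, 0, 0], "angular": [0, 0, 0], "hand": 20}, {"dp": [0, 0, 0], "angular": [0, 0, 0], "hand": 36}, {"dp": [0, 0, 0], "angular": [0, 0, 0], "hand": 45}, {"dp": [0, 0, 0], "angular": [0, 0, 0], "hand": 55}, {"dp": [0, 0, 0], "angular": [0, 0, 0], "hand": 55}, {"dp": [0, 0, -3], "angular": [0, 0, 0], "hand": 55}, {"dp": [0, 0, -3], "angular": [0, 0, 0], "hand": 55}]'

```text
t: 7.25
tcp_pos: [0.5419, -0.0165, 0.1481]
tcp_rot: [[0.993, -0.12, -0.002], [-0.12, -0.993, 0.0], [-0.002, 0.0, -1.0]]
wrist_force: [-0.2, 0.1, 0.2]
opening: 0.0471
```

```bash
python3 go.py .6101 .2135 .15; cat > bl.py <<'E'
from h import *
# which wells hold a ball: dark blob near each expected ball centre, top and scene views
W=dict(L=(.5576,.0727),R=(.5432,-.0167),T=(.5951,.0208),B=(.5057,.0351),s1=(.6101,.2135),s2=(.5406,.2199),s3=(.471,.226))
for n in('top','scene'):
    im,d,m=snap(n); C=cloud(m,d); g=cv2.cvtColor(im,cv2.COLOR_RGB2GRAY)
    for k,(x,y) in W.items():
        z=.055 if k[0]=='s' else .072
        u,v=np.round(proj(m,[x,y,z])[0]).astype(int)
        sub=g[v-5:v+6,u-5:u+6]; ct=C[v-5:v+6,u-5:u+6].reshape(-1,3)
        print(n,k,(u,v),'gray',round(sub.mean()),'zmax',round(float(np.percentile(ct[:,2],90)),4))
E
python3 bl.py
```

```text
t 7.25 p [ 0.5419 -0.0165  0.1481] yaw_y -96.9 tilt [-0.0022  0.0001] open 0.0471 F [-0.2  0.1  0.2]
to [0.6101, 0.2135, 0.15] cm [  4.02 -23.65  -0.2 ]
top L (np.int64(241), np.int64(199)) gray 119 zmax 0.0676
top R (np.int64(275), np.int64(204)) gray 26 zmax 0.6079
top T (np.int64(261), np.int64(185)) gray 28 zmax 0.5667
top B (np.int64(256), np.int64(219)) gray 49 zmax 0.5935
top s1 (np.int64(188), np.int64(182)) gray 94 zmax 0.069
top s2 (np.int64(186), np.int64(208)) gray 123 zmax 0.0464
top s3 (np.int64(183), np.int64(234)) gray 92 zmax 0.0697
scene L (np.int64(303), np.int64(208)) gray 138 zmax 0.0609
scene R (np.int64(262), np.int64(191)) gray 76 zmax 0.0858
scene T (np.int64(273), np.int64(217)) gray 141 zmax 0.0589
scene B (np.int64(291), np.int64(183)) gray 76 zmax 0.0867
scene s1 (np.int64(365), np.int64(253)) gray 77 zmax 0.0699
scene s2 (np.int64(373), np.int64(224)) gray 129 zmax 0.046
scene s3 (np.int64(381), np.int64(197)) gray 75 zmax 0.0695
```

Well R is loaded (seen in the scene view). Next ball: the far one.

>>> servo_tool --series '[{"dp": [0.4, -2, 0], "angular": [0, 0, 0], "hand": 55}, {"dp": [0.8, -4.5, 0], "angular": [0, 0, 0], "hand": 55}, {"dp": [0.8, -4.5, 0], "angular": [0, 0, 0], "hand": 55}, {"dp": [0.7, -4.5, 0], "angular": [0, 0, 0], "hand": 55}, {"dp": [0.6, -4, 0], "angular": [0, 0, 0], "hand": 55}, {"dp": [0.5, -2.6, 0], "angular": [0, 0, 0], "hand": 55}, {"dp": [0.2, -1.6, 0], "angular": [0, 0, 0], "hand": 55}, {"dp": [0, 0, 0], "angular": [0, 0, 0], "hand": 55}, {"dp": [0, 0, 2], "angular": [0, 0, 0], "hand": 55}, {"dp": [0, 0, 2], "angular": [0, 0, 0], "hand": 55}]'

```text
t: 8.35
tcp_pos: [0.611, 0.2113, 0.108]
tcp_rot: [[0.993, -0.122, 0.001], [-0.122, -0.993, -0.001], [0.001, 0.001, -1.0]]
wrist_force: [0.1, -0.4, -0.2]
opening: 0.047
```

```bash
python3 go.py .6097 .2137 .0695
```

```text
t 8.35 p [0.611  0.2113 0.108 ] yaw_y -97.0 tilt [0.0012 0.0013] open 0.047 F [ 0.1 -0.4 -0.2]
to [0.6097, 0.2137, 0.0695] cm [-0.17 -0.22  3.85]
```

>>> servo_tool --series '[{"dp": [-0.1, -0.1, 1], "angular": [0, 0, 0], "hand": 55}, {"dp": [0, -0.1, 1.5], "angular": [0, 0, 0], "hand": 55}, {"dp": [0, 0, 1.2], "angular": [0, 0, 0], "hand": 55}, {"dp": [0, 0, 0], "angular": [0, 0, 0], "hand": 55}, {"dp": [0, 0, 0], "angular": [0, 0, 0], "hand": 55}, {"dp": [0, 0, 0], "angular": [0, 0, 0], "hand": 45}, {"dp": [0, 0, 0], "angular": [0, 0, 0], "hand": 20}, {"dp": [0, 0, 0], "angular": [0, 0, 0], "hand": 20}, {"dp": [0, 0, 0], "angular": [0, 0, 0], "hand": 20}, {"dp": [0, 0, -0.5], "angular": [0, 0, 0], "hand": 20}]'

```text
t: 9.35
tcp_pos: [0.6095, 0.2159, 0.076]
tcp_rot: [[0.993, -0.12, -0.001], [-0.12, -0.993, -0.0], [-0.001, 0.0, -1.0]]
wrist_force: [0.1, 0.0, -2.1]
opening: 0.0279
```

```bash
python3 go.py .5951 .0208 .15
```

```text
t 9.35 p [0.6095 0.2159 0.076 ] yaw_y -96.9 tilt [-0.0009  0.0005] open 0.0279 F [ 0.1  0.  -2.1]
to [0.5951, 0.0208, 0.15] cm [ 0.9  19.55 -7.39]
```

>>> servo_tool --series '[{"dp": [0, 0, -2.5], "angular": [0, 0, 0], "hand": 20}, {"dp": [0, 0, -3], "angular": [0, 0, 0], "hand": 20}, {"dp": [0.1, 1.5, -1.5], "angular": [0, 0, 0], "hand": 20}, {"dp": [0.1, 3.5, 0], "angular": [0, 0, 0], "hand": 20}, {"dp": [0.2, 4, 0], "angular": [0, 0, 0], "hand": 20}, {"dp": [0.2, 4, 0], "angular": [0, 0, 0], "hand": 20}, {"dp": [0.2, 3.5, 0], "angular": [0, 0, 0], "hand": 20}, {"dp": [0.1, 2, 0], "angular": [0, 0, 0], "hand": 20}, {"dp": [0, 1, 0], "angular": [0, 0, 0], "hand": 20}, {"dp": [0, 0, 0], "angular": [0, 0, 0], "hand": 20}]'

```text
t: 10.35
tcp_pos: [0.595, 0.0191, 0.1461]
tcp_rot: [[0.992, -0.123, -0.001], [-0.123, -0.992, -0.001], [-0.001, 0.001, -1.0]]
wrist_force: [0.3, 0.5, -1.1]
opening: 0.0278
```

>>> servo_tool --series '[{"dp": [0, 0, 1], "angular": [0, 0, 0], "hand": 20}, {"dp": [0, 0, 2], "angular": [0, 0, 0], "hand": 20}, {"dp": [0, 0, 1], "angular": [0, 0, 0], "hand": 20}, {"dp": [0, 0, 0.5], "angular": [0, 0, 0], "hand": 20}, {"dp": [0, 0, 0], "angular": [0, 0, 0], "hand": 20}, {"dp": [0, 0, 0], "angular": [0, 0, 0], "hand": 20}, {"dp": [0, 0, 0], "angular": [0, 0, 0], "hand": 20}, {"dp": [0, 0, 0], "angular": [0, 0, 0], "hand": 20}, {"dp": [0, 0, 0], "angular": [0, 0, 0], "hand": 20}, {"dp": [0, 0, 0], "angular": [0, 0, 0], "hand": 20}]'

```text
t: 11.35
tcp_pos: [0.5956, 0.0213, 0.1016]
tcp_rot: [[0.993, -0.12, 0.0], [-0.12, -0.993, 0.0], [0.0, -0.0, -1.0]]
wrist_force: [-0.5, 0.2, -1.1]
opening: 0.0278
```

```bash
python3 go.py .5951 .0208 .09
```

```text
t 11.35 p [0.5956 0.0213 0.1016] yaw_y -96.9 tilt [ 0.0004 -0.0001] open 0.0278 F [-0.5  0.2 -1.1]
to [0.5951, 0.0208, 0.09] cm [-0.04  0.06  1.16]
```

>>> servo_tool --series '[{"dp": [0, 0, 0.6], "angular": [0, 0, 0], "hand": 20}, {"dp": [0, 0, 0.6], "angular": [0, 0, 0], "hand": 20}, {"dp": [0, 0, 0], "angular": [0, 0, 0], "hand": 20}, {"dp": [0, 0, 0], "angular": [0, 0, 0], "hand": 20}, {"dp": [0, 0, 0], "angular": [0, 0, 0], "hand": 36}, {"dp": [0, 0, 0], "angular": [0, 0, 0], "hand": 45}, {"dp": [0, 0, 0], "angular": [0, 0, 0], "hand": 55}, {"dp": [0, 0, 0], "angular": [0, 0, 0], "hand": 55}, {"dp": [0, 0, -3], "angular": [0, 0, 0], "hand": 55}, {"dp": [0, 0, -3], "angular": [0, 0, 0], "hand": 55}]'

```text
t: 12.35
tcp_pos: [0.5946, 0.0213, 0.1486]
tcp_rot: [[0.993, -0.12, -0.003], [-0.12, -0.993, 0.0], [-0.003, 0.0, -1.0]]
wrist_force: [0.6, 0.5, 0.6]
opening: 0.0471
```

```bash
python3 go.py .4705 .226 .15;python3 bl.py | grep scene
```

```text
t 12.35 p [0.5946 0.0213 0.1486] yaw_y -96.9 tilt [-0.0031  0.0004] open 0.0471 F [0.6 0.5 0.6]
to [0.4705, 0.226, 0.15] cm [-14.78 -18.84  -0.1 ]
scene L (np.int64(303), np.int64(208)) gray 137 zmax 0.0662
scene R (np.int64(262), np.int64(191)) gray 34 zmax 0.1802
scene T (np.int64(273), np.int64(217)) gray 78 zmax 0.0866
scene B (np.int64(291), np.int64(183)) gray 12 zmax 0.2462
scene s1 (np.int64(365), np.int64(253)) gray 133 zmax 0.0458
scene s2 (np.int64(373), np.int64(224)) gray 133 zmax 0.0456
scene s3 (np.int64(381), np.int64(197)) gray 78 zmax 0.0697
```

>>> servo_tool --series '[{"dp": [-1, -1.4, 0], "angular": [0, 0, 0], "hand": 55}, {"dp": [-2.5, -3, 0], "angular": [0, 0, 0], "hand": 55}, {"dp": [-2.8, -3.5, 0], "angular": [0, 0, 0], "hand": 55}, {"dp": [-2.8, -3.5, 0], "angular": [0, 0, 0], "hand": 55}, {"dp": [-2.5, -3.2, 0], "angular": [0, 0, 0], "hand": 55}, {"dp": [-2, -2.6, 0], "angular": [0, 0, 0], "hand": 55}, {"dp": [-1.2, -1.6, 0], "angular": [0, 0, 0], "hand": 55}, {"dp": [0, 0, 0], "angular": [0, 0, 0], "hand": 55}, {"dp": [0, 0, 2], "angular": [0, 0, 0], "hand": 55}, {"dp": [0, 0, 2], "angular": [0, 0, 0], "hand": 55}]'

```text
t: 13.45
tcp_pos: [0.4706, 0.2255, 0.1083]
tcp_rot: [[0.993, -0.12, -0.0], [-0.12, -0.993, -0.0], [-0.0, 0.0, -1.0]]
wrist_force: [-0.7, 0.3, 0.1]
opening: 0.0471
```

```bash
python3 go.py .4702 .226 .0705
```

```text
t 13.45 p [0.4706 0.2255 0.1083] yaw_y -96.9 tilt [-0.0001  0.0004] open 0.0471 F [-0.7  0.3  0.1]
to [0.4702, 0.226, 0.0705] cm [-0.05 -0.05  3.78]
```

>>> servo_tool --series '[{"dp": [0, 0, 1], "angular": [0, 0, 0], "hand": 55}, {"dp": [0, 0, 1.5], "angular": [0, 0, 0], "hand": 55}, {"dp": [0, 0, 1.2], "angular": [0, 0, 0], "hand": 55}, {"dp": [0, 0, 0], "angular": [0, 0, 0], "hand": 55}, {"dp": [0, 0, 0], "angular": [0, 0, 0], "hand": 55}, {"dp": [0, 0, 0], "angular": [0, 0, 0], "hand": 45}, {"dp": [0, 0, 0], "angular": [0, 0, 0], "hand": 20}, {"dp": [0, 0, 0], "angular": [0, 0, 0], "hand": 20}, {"dp": [0, 0, 0], "angular": [0, 0, 0], "hand": 20}, {"dp": [0, 0, -0.5], "angular": [0, 0, 0], "hand": 20}]'

```text
t: 14.45
tcp_pos: [0.4708, 0.2256, 0.0773]
tcp_rot: [[0.993, -0.12, -0.001], [-0.12, -0.993, -0.0], [-0.0, 0.0, -1.0]]
wrist_force: [0.3, -0.0, -1.0]
opening: 0.0281
```

```bash
python3 go.py .5576 .0727 .15
```

```text
t 14.45 p [0.4708 0.2256 0.0773] yaw_y -96.9 tilt [-0.0005  0.0002] open 0.0281 F [ 0.3 -0.  -1. ]
to [0.5576, 0.0727, 0.15] cm [10.44 14.14 -7.28]
```

>>> servo_tool --series '[{"dp": [0, 0, -2.5], "angular": [0, 0, 0], "hand": 20}, {"dp": [0, 0, -3], "angular": [0, 0, 0], "hand": 20}, {"dp": [0.8, 1.1, -1.5], "angular": [0, 0, 0], "hand": 20}, {"dp": [2.1, 2.8, 0], "angular": [0, 0, 0], "hand": 20}, {"dp": [2.3, 3.1, 0], "angular": [0, 0, 0], "hand": 20}, {"dp": [2.3, 3.1, 0], "angular": [0, 0, 0], "hand": 20}, {"dp": [1.9, 2.6, 0], "angular": [0, 0, 0], "hand": 20}, {"dp": [1, 1.4, 0], "angular": [0, 0, 0], "hand": 20}, {"dp": [0, 0, 0], "angular": [0, 0, 0], "hand": 20}, {"dp": [0, 0, 0], "angular": [0, 0, 0], "hand": 20}]'

```text
t: 15.45
tcp_pos: [0.5568, 0.0745, 0.1472]
tcp_rot: [[0.993, -0.119, -0.001], [-0.119, -0.993, 0.001], [-0.001, -0.001, -1.0]]
wrist_force: [-0.2, -0.0, -1.0]
opening: 0.0281
```

>>> servo_tool --series '[{"dp": [0, 0, 1], "angular": [0, 0, 0], "hand": 20}, {"dp": [0, 0, 2], "angular": [0, 0, 0], "hand": 20}, {"dp": [0, 0, 1], "angular": [0, 0, 0], "hand": 20}, {"dp": [0, 0, 0.5], "angular": [0, 0, 0], "hand": 20}, {"dp": [0, 0, 0], "angular": [0, 0, 0], "hand": 20}, {"dp": [0, 0, 0], "angular": [0, 0, 0], "hand": 20}, {"dp": [0, 0, 0], "angular": [0, 0, 0], "hand": 20}, {"dp": [0, 0, 0], "angular": [0, 0, 0], "hand": 20}, {"dp": [0, 0, 0], "angular": [0, 0, 0], "hand": 20}, {"dp": [0, 0, 0], "angular": [0, 0, 0], "hand": 20}]'

```text
t: 16.45
tcp_pos: [0.5575, 0.0733, 0.1025]
tcp_rot: [[0.993, -0.12, 0.0], [-0.12, -0.993, 0.0], [0.0, -0.0, -1.0]]
wrist_force: [-0.3, -0.7, -1.7]
opening: 0.0281
```

```bash
python3 go.py .5576 .0727 .09
```

```text
t 16.45 p [0.5575 0.0733 0.1025] yaw_y -96.9 tilt [ 0.0004 -0.0001] open 0.0281 F [-0.3 -0.7 -1.7]
to [0.5576, 0.0727, 0.09] cm [0.01 0.06 1.25]
```

>>> servo_tool --series '[{"dp": [0, 0, 0.6], "angular": [0, 0, 0], "hand": 20}, {"dp": [0, 0.05, 0.6], "angular": [0, 0, 0], "hand": 20}, {"dp": [0, 0, 0], "angular": [0, 0, 0], "hand": 20}, {"dp": [0, 0, 0], "angular": [0, 0, 0], "hand": 20}, {"dp": [0, 0, 0], "angular": [0, 0, 0], "hand": 36}, {"dp": [0, 0, 0], "angular": [0, 0, 0], "hand": 45}, {"dp": [0, 0, 0], "angular": [0, 0, 0], "hand": 55}, {"dp": [0, 0, 0], "angular": [0, 0, 0], "hand": 55}, {"dp": [0, 0, -3], "angular": [0, 0, 0], "hand": 55}, {"dp": [0, 0, -3], "angular": [0, 0, 0], "hand": 55}]'

```text
t: 17.45
tcp_pos: [0.5565, 0.0726, 0.1497]
tcp_rot: [[0.993, -0.12, -0.003], [-0.12, -0.993, -0.0], [-0.003, 0.001, -1.0]]
wrist_force: [0.0, -0.0, -0.2]
opening: 0.0472
```

```bash
python3 go.py .5045 -.2200 .18
```

```text
t 17.45 p [0.5565 0.0726 0.1497] yaw_y -96.9 tilt [-0.0033  0.0007] open 0.0472 F [ 0.  -0.  -0.2]
to [0.5045, -0.22, 0.18] cm [-1.66 29.67 -3.  ]
```

>>> servo_tool --series '[{"dp": [0, 1.2, -2], "angular": [0, 0, 0], "hand": 40}, {"dp": [-0.2, 4, -1], "angular": [0, 0, 0], "hand": 20}, {"dp": [-0.2, 4.5, 0], "angular": [0, 0, 0], "hand": 0}, {"dp": [-0.3, 4.5, 0], "angular": [0, 0, 0], "hand": 0}, {"dp": [-0.3, 4.5, 0], "angular": [0, 0, 0], "hand": 0}, {"dp": [-0.3, 4.5, 0], "angular": [0, 0, 0], "hand": 0}, {"dp": [-0.3, 4, 0], "angular": [0, 0, 0], "hand": 0}, {"dp": [-0.1, 2.5, 0], "angular": [0, 0, 0], "hand": 0}, {"dp": [0, 0, 0], "angular": [0, 0, 0], "hand": 0}, {"dp": [0, 0, 0], "angular": [0, 0, 0], "hand": 0}]'

```text
t: 18.45
tcp_pos: [0.5045, -0.2202, 0.1798]
tcp_rot: [[0.993, -0.121, -0.001], [-0.121, -0.993, 0.001], [-0.001, -0.001, -1.0]]
wrist_force: [-0.1, 0.4, -0.5]
opening: -0.0
```

```bash
python3 go.py .5045 -.2200 .18; python3 bl.py; python3 - <<'E'
from h import *
im,d,m=snap('wrist','w4.png')
print(proj(m,[[.5045,-.22,.086]]))
s=robot.read_state();R=np.array(s['tcp_rot']);p=np.array(s['tcp_pos'])
T=(cloud(m,d)-p)@R; M=(d>0)&(T[...,2]<.05)&(T[...,2]>-.01)&(abs(T[...,1])<.02)
print('tips z',np.round(np.percentile(T[M][:,2],[50,95,99,99.8]),4),'x',np.round(np.percentile(T[M][:,0],[1,99]),4))
C=cloud(m,d)
M=(C[...,2]>.078)&(C[...,2]<.094)&(np.hypot(C[...,0]-.5045,C[...,1]+.22)<.03)
print('head top z',np.median(C[M][:,2]),'xy mean',C[M][:,:2].mean(0),M.sum(), np.ptp(C[M],axis=0))
t,_,_=snap('top');sc,_,_=snap('scene')
a=np.hstack([cv2.resize(x[y0:y0+130,x0:x0+130],(400,400),interpolation=cv2.INTER_CUBIC) for x,x0,y0 in((t,185,130),(sc,225,130))])
cv2.imwrite('pics/chk.png',a[:,:,::-1])
E
```

```text
t 18.45 p [ 0.5045 -0.2202  0.1798] yaw_y -97.0 tilt [-0.0007 -0.0006] open -0.0 F [-0.1  0.4 -0.5]
to [0.5045, -0.22, 0.18] cm [-0.01 -0.02 -0.02]
top L (np.int64(241), np.int64(199)) gray 89 zmax 0.0863
top R (np.int64(275), np.int64(204)) gray 89 zmax 0.0862
top T (np.int64(261), np.int64(185)) gray 89 zmax 0.0866
top B (np.int64(256), np.int64(219)) gray 89 zmax 0.0867
top s1 (np.int64(188), np.int64(182)) gray 118 zmax 0.047
top s2 (np.int64(186), np.int64(208)) gray 119 zmax 0.0466
top s3 (np.int64(183), np.int64(234)) gray 119 zmax 0.0469
scene L (np.int64(303), np.int64(208)) gray 71 zmax 0.0865
scene R (np.int64(262), np.int64(191)) gray 71 zmax 0.0856
scene T (np.int64(273), np.int64(217)) gray 70 zmax 0.0866
scene B (np.int64(291), np.int64(183)) gray 72 zmax 0.0863
scene s1 (np.int64(365), np.int64(253)) gray 122 zmax 0.0459
scene s2 (np.int64(373), np.int64(224)) gray 122 zmax 0.0454
scene s3 (np.int64(381), np.int64(197)) gray 122 zmax 0.0454
[[254.53972046 203.63376669]]
tips z [0.0032 0.0169 0.0194 0.0204] x [0.006  0.0112]
head top z 0.0866098596420227 xy mean [ 0.50565238 -0.2199373 ] 2422 [0.03909979 0.03927348 0.01096347]
```

View pics/chk.png

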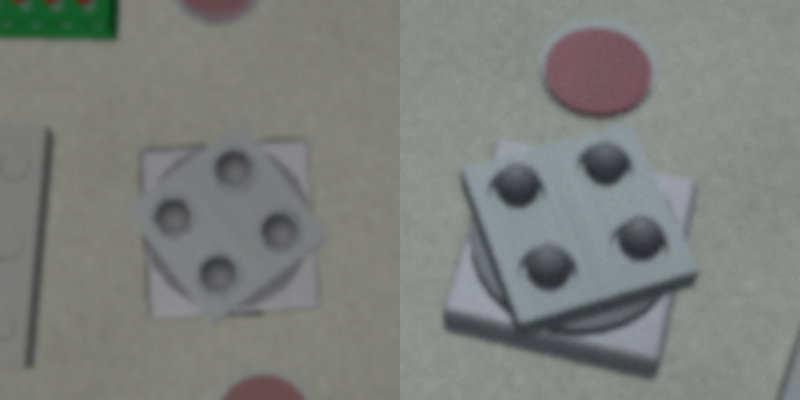

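View pics/w4.png

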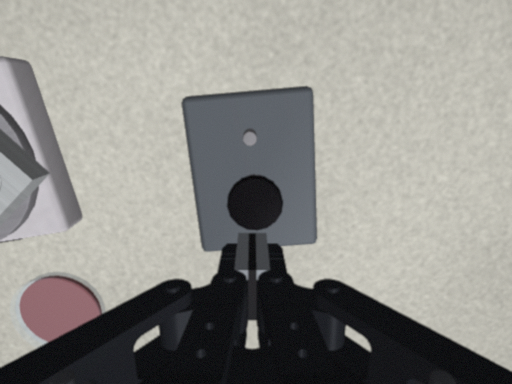

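All four wells are loaded in both views, with seat depth and ball tops at about 0.0866 m. The plunger is at (255,203) in the wrist view, as predicted (255,204), and the post is at (250,137). Coming down on the plunger with the fingers shut.

>>> servo_tool --series '[{"dp": [0, 0, 1.5], "angular": [0, 0, 0], "hand": 0}, {"dp": [0, 0, 2], "angular": [0, 0, 0], "hand": 0}, {"dp": [0, 0, 1.5], "angular": [0, 0, 0], "hand": 0}, {"dp": [0, 0, 1], "angular": [0, 0, 0], "hand": 0}, {"dp": [0, 0, 0.4], "angular": [0, 0, 0], "hand": 0}, {"dp": [0, 0, 0], "angular": [0, 0, 0], "hand": 0}, {"dp": [0, 0, 0], "angular": [0, 0, 0], "hand": 0}, {"dp": [0, 0, 0], "angular": [0, 0, 0], "hand": 0}, {"dp": [0, 0, 0], "angular": [0, 0, 0], "hand": 0}, {"dp": [0, 0, 0], "angular": [0, 0, 0], "hand": 0}]'

```text
t: 19.7
tcp_pos: [0.505, -0.2201, 0.1167]
tcp_rot: [[0.993, -0.12, 0.001], [-0.12, -0.993, -0.0], [0.001, 0.0, -1.0]]
wrist_force: [0.5, 0.6, 0.2]
opening: 0.0003
```

>>> servo_tool --series '[{"dp": [0, 0, 0.1], "angular": [0, 0, 0], "hand": 0}, {"dp": [0, 0, 0.1], "angular": [0, 0, 0], "hand": 0}, {"dp": [0, 0, 0.1], "angular": [0, 0, 0], "hand": 0}, {"dp": [0, 0, 0.1], "angular": [0, 0, 0], "hand": 0}, {"dp": [0, 0, 0.1], "angular": [0, 0, 0], "hand": 0}, {"dp": [0, 0, 0], "angular": [0, 0, 0], "hand": 0}, {"dp": [0, 0, 0], "angular": [0, 0, 0], "hand": 0}, {"dp": [0, 0, 0], "angular": [0, 0, 0], "hand": 0}, {"dp": [0, 0, 0], "angular": [0, 0, 0], "hand": 0}, {"dp": [0, 0, 0], "angular": [0, 0, 0], "hand": 0}]'

```text
t: 20.7
tcp_pos: [0.5049, -0.22, 0.1113]
tcp_rot: [[0.993, -0.12, 0.0], [-0.12, -0.993, 0.0], [0.0, -0.0, -1.0]]
wrist_force: [-0.9, -0.6, -0.2]
opening: -0.0002
```

```bash
cat > pl.py <<'E'
from h import *
for _ in range(1):
    f=np.mean([robot.read_state()['wrist_force'] for _ in range(1)],0)
s=robot.read_state();p=np.array(s['tcp_pos']);print('z',round(p[2],4),'xy',p[:2].round(4),'F',np.round(f,1))
for n in('wrist','scene'):
    im,d,m=snap(n); C=cloud(m,d); ok=d>0
    H=ok&(np.hypot(C[...,0]-.5055,C[...,1]+.22)<.018)&(C[...,2]>.055)&(C[...,2]<.094)&(im.max(2)<40)
    P=ok&(np.hypot(C[...,0]-.55,C[...,1]+.219)<.012)&(C[...,2]>.066)&(C[...,2]<.082)
    B=ok&(np.hypot(C[...,0]-.55,C[...,1]+.25)<.012)
    for k,M in(('head',H),('post',P),('box',B)):
        if M.sum(): print(n,k,M.sum(),'z pct',np.round(np.percentile(C[M][:,2],[25,50,75]),4),'xy',C[M].mean(0)[:2].round(4))
E
python3 pl.py
```

```text
z 0.1113 xy [ 0.5049 -0.22  ] F [-0.9 -0.6 -0.2]
wrist head 1599 z pct [0.0861 0.0866 0.0871] xy [ 0.5151 -0.2209]
wrist post 349 z pct [0.074  0.0746 0.0751] xy [ 0.5494 -0.2217]
wrist box 1465 z pct [0.0503 0.0508 0.0512] xy [ 0.5502 -0.25  ]
scene head 126 z pct [0.0841 0.086  0.0868] xy [ 0.5126 -0.216 ]
scene post 23 z pct [0.0686 0.073  0.0742] xy [ 0.5499 -0.2217]
scene box 340 z pct [0.4244 0.4398 0.4508] xy [ 0.5455 -0.2507]
```

>>> servo_tool --series '[{"dp": [0, 0, 0.1], "angular": [0, 0, 0], "hand": 0}, {"dp": [0, 0, 0.1], "angular": [0, 0, 0], "hand": 0}, {"dp": [0, 0, 0.1], "angular": [0, 0, 0], "hand": 0}, {"dp": [0, 0, 0.1], "angular": [0, 0, 0], "hand": 0}, {"dp": [0, 0, 0.1], "angular": [0, 0, 0], "hand": 0}, {"dp": [0, 0, 0.1], "angular": [0, 0, 0], "hand": 0}, {"dp": [0, 0, 0.1], "angular": [0, 0, 0], "hand": 0}, {"dp": [0, 0, 0.1], "angular": [0, 0, 0], "hand": 0}, {"dp": [0, 0, 0], "angular": [0, 0, 0], "hand": 0}, {"dp": [0, 0, 0], "angular": [0, 0, 0], "hand": 0}]'

```text
t: 21.8
tcp_pos: [0.5049, -0.2201, 0.1034]
tcp_rot: [[0.993, -0.12, 0.0], [-0.12, -0.993, -0.0], [0.0, 0.0, -1.0]]
wrist_force: [-0.6, 0.3, 6.5]
opening: 0.0001
```

```bash
python3 pl.py
```

```text
z 0.1034 xy [ 0.5049 -0.2201] F [-0.6  0.3  6.5]
wrist head 1839 z pct [0.0784 0.079  0.0796] xy [ 0.5149 -0.2207]
wrist post 386 z pct [0.0741 0.0746 0.0751] xy [ 0.5494 -0.2217]
wrist box 1596 z pct [0.0503 0.0507 0.0512] xy [ 0.5502 -0.25  ]
scene head 135 z pct [0.077  0.0786 0.081 ] xy [ 0.5119 -0.2157]
scene post 22 z pct [0.0706 0.073  0.0742] xy [ 0.5498 -0.2219]
scene box 393 z pct [0.4202 0.4365 0.4479] xy [ 0.5451 -0.2506]
```

Travel so far is 7.6 mm, and 6.5 N fits the spring. Another 4.4 mm is needed.

>>> servo_tool --series '[{"dp": [0, 0, 0.1], "angular": [0, 0, 0], "hand": 0}, {"dp": [0, 0, 0.1], "angular": [0, 0, 0], "hand": 0}, {"dp": [0, 0, 0.1], "angular": [0, 0, 0], "hand": 0}, {"dp": [0, 0, 0.1], "angular": [0, 0, 0], "hand": 0}, {"dp": [0, 0, 0.05], "angular": [0, 0, 0], "hand": 0}, {"dp": [0, 0, 0], "angular": [0, 0, 0], "hand": 0}, {"dp": [0, 0, 0], "angular": [0, 0, 0], "hand": 0}, {"dp": [0, 0, 0], "angular": [0, 0, 0], "hand": 0}, {"dp": [0, 0, 0], "angular": [0, 0, 0], "hand": 0}, {"dp": [0, 0, 0], "angular": [0, 0, 0], "hand": 0}]'

```text
t: 22.9
tcp_pos: [0.5049, -0.22, 0.0991]
tcp_rot: [[0.993, -0.12, 0.0], [-0.12, -0.993, -0.0], [0.0, 0.0, -1.0]]
wrist_force: [-1.4, 0.3, 6.9]
opening: 0.0001
```

```bash
python3 pl.py; python3 bl.py|grep scene; python3 - <<'E'
from h import *
t,_,_=snap('top','top9.png')
a=np.load('top0.npz')['im']; b=t
# bystander shift: red/green/orange centroid before and after
for n,(x0,y0,x1,y1) in dict(stack=(235,100,275,140),dish=(250,248,295,290),rack=(170,105,230,148),bottle=(328,102,365,142)).items():
    c=[]
    for im in(a,b):
        h=cv2.cvtColor(im[y0:y1,x0:x1],cv2.COLOR_RGB2HSV); mm=cv2.moments((h[...,1]>60).astype(np.uint8),True)
        c.append((mm['m10']/max(mm['m00'],1),mm['m01']/max(mm['m00'],1)))
    print(n,np.round(c,1).tolist())
E
```

```text
z 0.0991 xy [ 0.5049 -0.22  ] F [-1.4  0.3  6.9]
wrist head 1982 z pct [0.0742 0.0748 0.0756] xy [ 0.5147 -0.2207]
wrist post 405 z pct [0.0741 0.0747 0.0751] xy [ 0.5494 -0.2217]
wrist box 1675 z pct [0.0503 0.0508 0.0512] xy [ 0.5502 -0.25  ]
scene head 149 z pct [0.0727 0.0743 0.0802] xy [ 0.5122 -0.2155]
scene post 21 z pct [0.0707 0.0732 0.0745] xy [ 0.5498 -0.222 ]
scene box 427 z pct [0.4158 0.4326 0.4446] xy [ 0.5448 -0.2508]
scene L (np.int64(303), np.int64(208)) gray 71 zmax 0.0861
scene R (np.int64(262), np.int64(191)) gray 72 zmax 0.0855
scene T (np.int64(273), np.int64(217)) gray 72 zmax 0.0863
scene B (np.int64(291), np.int64(183)) gray 73 zmax 0.0866
scene s1 (np.int64(365), np.int64(253)) gray 124 zmax 0.0464
scene s2 (np.int64(373), np.int64(224)) gray 124 zmax 0.0455
scene s3 (np.int64(381), np.int64(197)) gray 124 zmax 0.0461
stack [[19.8, 19.2], [19.8, 19.2]]
dish [[20.3, 19.0], [20.3, 19.0]]
rack [[29.3, 23.1], [29.4, 23.1]]
bottle [[16.0, 21.2], [15.9, 21.2]]
```

View pics/top9.png

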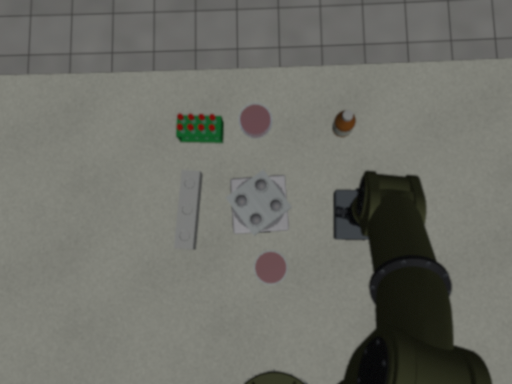

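The picture shows four balls in the carrier around (258,204), an empty stand at (188,209) and the bystanders where they started. The plunger is level with the post (0.0748 against 0.0747 m), so I'm handing in.

```bash
python3 -c "
from station import *
job_done();s=robot.read_state();print(s['t'],s['tcp_pos'])"
```

```text
the job is handed in; nothing more can be done
the job is handed in; nothing more can be done
```

I moved the three balls from the stand into the three empty wells. Then I pressed the plunger half-way with the shut fingertips and handed the job in at about 23 s while still holding it there.

**Last checks:**
- **Wells:** each of the four holds one ball, with ball tops measured at about 86 mm (87 mm expected). The stand is empty.
- **Plunger:** the wrist camera's depth puts its top at 74.8 mm and the post's at 74.7 mm. It went down in 1 mm steps or smaller and never went past half-way.
- **Spring force:** the last reading was 6.9 N, against about 8 N expected half-way. The reading is noisy by about 1 N, so I went by the camera and tool height, which agreed with each other.
- **Dishes, bottle and rack:** their outlines in the top view moved by no more than 0.1 pixel.

During the first grasp the wrist force showed 13 N upward, probably the fingertips brushing the stand. I gripped the other two balls about 1 mm higher, and no push showed after those. No check failed.

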